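Set the running clearance of the presser fixture

TASK

On the presser fixture, swing the cam lever counter-clockwise (seen from above) all the way over to free the crosshead, then screw the thumbscrew clockwise (it may need several grips) until it seats, with the presser foot down on the bearing. Then back the thumbscrew off a quarter turn and finish still gripping it there, so that the setting cannot creep; do not let go at the end. Leave the lever in its free position and the loose parts lying around the fixture where they are.

Things in the scene. Friction and masses are not known exactly. Their poses are not given: they have to be found in the camera images.
- fixture: fixed presser fixture: grey base plate 100 x 150 x 12 mm, two steel posts, an aluminium bridge across their tops (34 x 130 mm, top 134 mm up) and below it an aluminium crosshead (30 x 175 mm, top about 90 mm up) with a presser foot over a bearing. Origin on the trolley top, under the thumbscrew; x ahead, y left along the crosshead, z up. The crosshead's -y end juts out and bears the cam lever.
- screw_wing (a point): flat upright steel wing (thumb grip) of the thumbscrew above the bridge's middle: 36 mm long (its x), 9 mm thick (its y), 30 mm high; origin at its centre, 168 mm over the trolley, a height it keeps; z is the screw's vertical axis. Below the centre: neck (radius 7 mm) from 15 mm, collar (radius 12 mm) from 21 mm, bridge top at 34 mm.
- thumbscrew (a joint): rotation of the thumbscrew in rad: 0 = seated (firm stop, foot on the bearing; wing along the fixture's x), grows counter-clockwise seen from above (backing off, foot rises 1.27 mm per rad); it starts 1.9 to 2.7 rad from its seat. Friction about 0.04 N m; it stays where it is left.
- lever_knob (a point): centre of the grip part of the upright black round knob at the end of the cam lever: cylinder of diameter 20 mm, 22 mm high at that diameter, with its top 16 mm above this point, about 121 mm over the trolley; its underside meets the lever arm (12 mm wide, 9 mm thick), whose top is 18 mm below this point.
- lever_pivot (a point): point on the cam lever's vertical pivot axis, at about the height of the knob's centre (within 4 mm); the knob's axis is 75 mm away from it. The lever's hub (radius 13 mm) lies some 10 mm lower than this point.
- cam_lever (a joint): swing of the cam lever in rad, counter-clockwise seen from above: 0 = locked (lever points along the fixture's -x), 1.5 = stop, fully free (lever points about along the fixture's -y). Starts at 0 to 0.15. Friction about 0.12 N m; it stays where it is left.
- spanner: loose adjustable spanner, 196 x 49 x 11 mm, lying to the right of the fixture, nearer the robot; leave it alone
- loose_nut: loose hex nut, 24 x 27 x 13 mm, lying behind the right end of the fixture; leave it alone
- spare_wheel: loose yellow wheel, diameter 56 mm, 22 mm thick, lying flat on the robot's side of the fixture; leave it alone
- spare_bolt: loose hex bolt, 78 x 22 x 20 mm, lying behind the fixture; leave it alone
- wing_end (a point): point at one end of the wing, 17 mm along the wing's x axis from its centre
There are look-alikes about, which are no part of the job. There is more than one size of the fixture; the one meant has the size given above.

How it is judged:
On the way, in this order (a step that is already met when the one before it is completed fails the run):
1. the cam lever is swung over to its free side (within 0.25 rad of the stop) (value of joint cam_lever above 1.25 rad), for 0.1 s.
2. the thumbscrew is turned in until it seats (within 0.07 rad) (value of joint cam_lever above 1.25 rad and value of joint thumbscrew below 0.07 rad), for 0.1 s.
3. the thumbscrew is backed off a quarter turn (within 12 degrees) and gripped (value of joint cam_lever above 1.25 rad and value of joint thumbscrew between 1.36 and 1.78 rad and contact force between the fingers and thumbscrew above 4 N), for 0.2 s.
At the end, for the whole second after the job is handed in: the cam lever stands free (over 1.25 rad), the thumbscrew rests 1.36 to 1.78 rad off its seat (a quarter turn, within 12 degrees), the fingers hold its wing with over 4 N, and the loose spanner, nut, wheel and bolt are within 30 mm of where they lay (all of step 3 and velocity of joint thumbscrew between -0.05 and 0.05 rad/s and distance of each of spanner, loose_nut, spare_wheel, spare_bolt from where it was at the start of the episode below 0.03 m); the arm keeps its last pose, push and grip.
It fails at once if the thumbscrew is turned (over about 10 degrees) while the lever still locks the crosshead (value of joint cam_lever below 0.9 rad and distance of wing_end from where it was at the start of the episode above 0.003 m).
It fails at once if a loose spanner, nut, wheel or bolt is pushed over 30 mm away (distance of any of spanner, loose_nut, spare_wheel, spare_bolt from where it was at the start of the episode above 0.03 m).
It also fails if it takes over 64 s, if anything falls off the work surface, if the arm or the gripper's body presses on something with over 40 N, if the wrist force passes 120 N, or if a joint passes its speed limit or range.

ROBOT

A 6-joint arm with a two-finger parallel gripper is mounted at the origin on a cart in front of the work surface, level with it; the furniture and walls round the work are solid. World frame = base frame: x ahead of the robot, y to its left, z up, the work surface at z = 0. Lengths are in m, angles in rad, forces in N, time in s.
With the tool pointing down it reaches from about 0.25 to 0.775 m from the base axis. Payload 4 kg.
Tool frame: the origin (TCP) lies midway between the tips of the shut fingers; the grasp point (between the pads) lies grip_point_offset behind it (grip_point_offset is the distance from the TCP to the grasp point, in m); z points along the fingers, y is the line along which they close (so a half turn about z gives the same grasp; the last joint's range is limited). The gripper opens to 94 mm and grips with 3 to 60 N. Pads are 16 mm wide; open, the fingers measure 119 mm over their backs; the gripper's body (75 mm by 177 mm) begins 78 mm behind the grasp point.
Start: joints at [-1.294, 0.087, 1.371, -0, 1.684, -0.103], TCP at [0.204, -0.511, 0.171] pointing down, gripper open.
Joint ranges: [-3.1, 3.1], [-0.76, 2.03], [0.27, 2.55], [-1.08, 4.22], [0.17, 2.65], [-2.57, 2.57]. Speed limits (rad/s): [2.79, 2.79, 3.14, 3.14, 3.14, 3.14].

INTERFACE

Orientations are given as [roll, pitch, yaw] about the fixed x, y, z axes, in that order (R = Rz(yaw) Ry(pitch) Rx(roll)).
In Python, from bench import * gives the robot as it stands. The module is installed in compiled form; this text tells all that it offers.
- The arm moves only by the tool apply_moves, never from a script. Its argument "commands" is a list of rows, each a list of 7 numbers: the turn, a rotation vector about the world's x, y, z in rad, then the shift along the world's x, y, z in m, then the opening in per cent of the stroke, from 0 (shut) to 100 (fully open). In form: [[ax, ay, az, x, y, z, jaw], ...]. A call has exactly 5 rows; each row is the pose to reach, as a shift and turn from the pose commanded when the call began; what a row does not reach only later rows make up. A row lasts 1/10 s, in which the tool goes at most 50 mm and 8.59 degrees, less where a joint would pass 70% of its speed; a pose out of reach is approached as far as the arm can. A call with a gripper value outside its range is refused whole. The fingers move at their own pace and stop on an object; the grip force is fixed at half the most. Time passes only in rows, so rows that repeat a pose let the fingers close, or fill a call up. It gives the time, the measured TCP pose, the force, the opening and the grip force at its end, in the units of the state.
- get_obs(): the state, without advancing time (a new reading comes with each control period).
- snapshot(name): name is "scene" or "top" or "wrist"; returns a dict with "pixels" (420x560x3 uint8, red, green, blue), "vertical_fov" (degrees; the focal length in pixels is half the picture's height over the tangent of half this angle, whatever the lens; pixels are square), "cx", "cy" (the principal point, pixels), "rvec" (rotation vector, rad) and "tvec" (3), from world to camera coordinates, as OpenCV has them. Camera axes: x right, y down, z forward; pixel columns grow to the right and rows downward; lengths in m; the calibration is good to about 2 mm. The wrist camera is an equidistant fisheye: a pixel r from the principal point sees the ray r / f radians off the axis. A picture is of the moment at which its call begins. There is no depth.
- close_job(): hands the job in; it is judged then, once.
Trained networks look in the newest picture that a camera, given by its name, has taken for a name from the list of things; names that differ only in an ending like _2 or _b are one class to them, and where a whole thing is asked for, a point or a joint stands for the part that bears it (a point fixed in the world has none). Each returns a list of dicts, best first, with "score" (0 to 1); they miss things now and then, are a little off and sometimes report something else, mostly with a low value. They report only what shows in the picture. A call takes as long as a camera call. They do not tell look-alikes from the thing itself.
- masks_of(camera, query): "mask" (420x560 bool, what is visible of it) and "extent" ([left, top, right, bottom] in pixels, round what is visible of it).
- place_of(camera, query): "pixel" ([column, row] in pixels: a listed point, or the origin of a listed thing).
The state is a dict: "time": time; "joint_positions": joint angles; "qvel": joint speeds; "joint_torque": joint torques, N m; "tool_pos": TCP position; "ee_rot": TCP orientation; "wrist_force": force on the tool from outside, world axes, zero at the start; "wrist_torque": the same for the moment, N m; "width": finger opening in m; "finger_force": force on a finger pad.
Only numpy, scipy, OpenCV 4.12 (cv2) and the standard library are available. Lean on these libraries where they do the work, as an engineer would, in place of code of your own. Each camera call takes 0.05 s, during which the arm holds its last target. There are 200 camera calls.

## Working session

There is one attempt and no reset: what is moved stays moved. The work goes in short steps, Python scripts to look and compute and a tool call to move; the robot and the scene stay as the last step left them, time stands still between calls to the robot, and variables do not carry over. Pictures are saved under pics/ and viewed, at most 13 in all, crops included, and the job is handed in when it is done.

Besides the shell and the picture viewer there is one more tool, called after "Call:" by a JSON object that holds its "op" and its "data". apply_moves: Moves the arm, as the interface text tells. Its arguments: {"type":"object","properties":{"commands":{"type":"array"}},"required":["commands"]}

```bash
mkdir -p pics
cat > h.py <<'E'
from bench import *
import numpy as np, cv2
def cam(n,save=None):
    s=snapshot(n)
    if save: cv2.imwrite('pics/'+save,cv2.cvtColor(s['pixels'],cv2.COLOR_RGB2BGR))
    return s
def ray(s,n,p):
    f=210/np.tan(np.radians(s['vertical_fov'])/2)
    d=np.array([p[0]-s['cx'],p[1]-s['cy']])/f
    if n=='wrist':
        t=np.linalg.norm(d); v=np.array([*(d/max(t,1e-9)*np.sin(t)),np.cos(t)])
    else: v=np.array([*d,1.])
    R=cv2.Rodrigues(np.array(s['rvec'],float))[0]
    return -R.T@np.array(s['tvec']).ravel(), R.T@v
def atz(s,n,p,z):
    o,v=ray(s,n,p); return o+v*(z-o[2])/v[2]
H=dict(screw_wing=.168,wing_end=.168,lever_knob=.121,lever_pivot=.121,fixture=0,spanner=.005,loose_nut=.006,spare_wheel=.011,spare_bolt=.01)
E
python3 - <<'E'
from h import *
o=get_obs(); print(o['time'],o['tool_pos'],o['ee_rot'],o['width'])
for c in ['scene','top','wrist']:
    s=cam(c,c+'0.png')
    for q in H:
        for r in place_of(c,q)[:4]: print(c,q,round(r['score'],2),np.round(r['pixel']),atz(s,c,r['pixel'],H[q]).round(3))
a=[cv2.imread(f'pics/{c}0.png') for c in ['scene','top']]
cv2.imwrite('pics/st.png',cv2.resize(np.hstack(a),(800,300)))
E
```

```text
0.0 [ 0.20372869 -0.51019257  0.16968811] [-3.13935343e+00 -2.26927818e-04  3.79802952e-01] 0.09416853441022788
scene screw_wing 0.68 [265. 294.] [0.465 0.294 0.168]
scene screw_wing 0.54 [221. 198.] [0.646 0.168 0.168]
scene wing_end 0.71 [259. 288.] [0.479 0.29  0.168]
scene wing_end 0.57 [222. 203.] [0.638 0.177 0.168]
scene wing_end 0.19 [219. 197.] [0.653 0.168 0.168]
scene lever_knob 0.71 [221. 205.] [0.664 0.152 0.121]
scene lever_knob 0.69 [278. 196.] [0.579 0.069 0.121]
scene lever_knob 0.55 [306. 289.] [0.424 0.226 0.121]
scene lever_pivot 0.95 [246. 190.] [0.645 0.09  0.121]
scene lever_pivot 0.9 [283. 278.] [0.47  0.229 0.121]
scene fixture 0.76 [264. 321.] [0.485 0.269 0.   ]
scene fixture 0.57 [228. 247.] [ 0.647  0.166 -0.   ]
scene spare_wheel 0.82 [324. 264.] [0.444 0.097 0.011]
scene spare_bolt 0.6 [279. 195.] [ 0.629 -0.023  0.01 ]
scene spare_bolt 0.56 [202. 230.] [0.72  0.164 0.01 ]
top screw_wing 0.7 [245. 192.] [0.64  0.168 0.168]
top screw_wing 0.59 [190. 269.] [0.479 0.274 0.168]
top wing_end 0.71 [236. 192.] [0.64  0.188 0.168]
top wing_end 0.59 [277. 295.] [0.432 0.098 0.168]
top wing_end 0.57 [190. 265.] [0.487 0.276 0.168]
top lever_knob 0.75 [290. 227.] [0.577 0.074 0.121]
top lever_knob 0.6 [227. 293.] [0.435 0.202 0.121]
top lever_knob 0.51 [247. 207.] [0.619 0.165 0.121]
top lever_pivot 0.66 [285. 195.] [0.647 0.086 0.121]
top lever_pivot 0.62 [223. 272.] [0.479 0.212 0.121]
top fixture 0.84 [201. 274.] [0.481 0.273 0.   ]
top fixture 0.8 [248. 209.] [0.636 0.168 0.   ]
top fixture 0.15 [249. 174.] [0.722 0.169 0.   ]
top spanner 0.86 [358. 302.] [ 0.425 -0.089  0.005]
top loose_nut 0.56 [288. 177.] [0.717 0.076 0.006]
top spare_wheel 0.56 [279. 293.] [0.442 0.092 0.011]
top spare_wheel 0.36 [237. 192.] [0.674 0.194 0.011]
top spare_bolt 0.46 [250. 172.] [0.724 0.166 0.01 ]
```

View pics/top0.png

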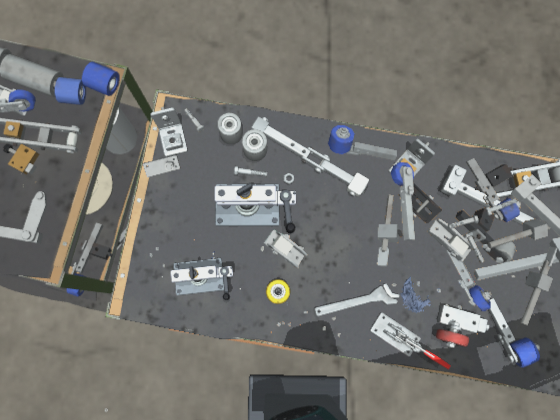

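View pics/scene0.png

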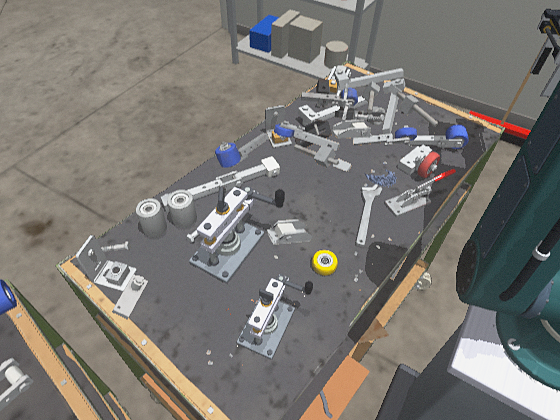

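The large fixture sits around top (248,205), with base columns 216–279 ≈ 145 mm. The small one sits around (201,277), about 108 mm. The large one fits the 150 mm base and 75 mm lever, so I'll confirm it in a crop.

Run:
```python
from h import *
import bench
print(getattr(bench,'grip_point_offset',None), get_obs().keys())
a=cv2.imread('pics/top0.png')[160:310,160:310]; b=cv2.imread('pics/scene0.png')[170:360,180:350]
cv2.imwrite('pics/crop.png',np.hstack([cv2.resize(a,(400,400),interpolation=2),cv2.resize(b,(400,400),interpolation=2)]))
```

```text
0.0188 dict_keys(['time', 'joint_positions', 'qvel', 'joint_torque', 'tool_pos', 'ee_rot', 'wrist_force', 'wrist_torque', 'finger_force', 'width'])
```

View pics/crop.png

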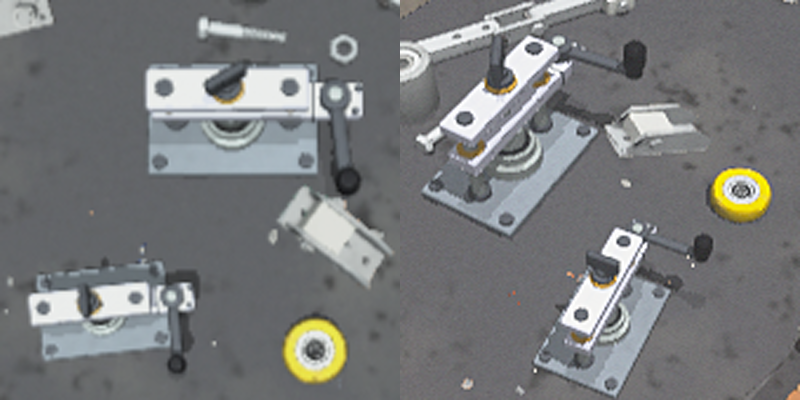

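Call:
{"op": "apply_moves", "data": {"commands": [[0,0,0,0,0,0.04,45],[0,0,0,0.02,0.04,0.08,45],[0,0,0,0.05,0.08,0.1,45],[0,0,0,0.08,0.12,0.12,45],[0,0,0,0.11,0.16,0.12,45]]}}

```text
time: 2.0
tool_pos: [0.3053, -0.3633, 0.2923]
ee_rot: [3.136, -0.001, 0.378]
wrist_force: [0.2, -0.6, -0.2]
width: 0.0572
finger_force: 0.0
```

The crop confirms it: the large fixture (top crop, left at ~(230,100), nut and bolt right behind it) has the proportions given. The small one is the look-alike.

Call:
{"op": "apply_moves", "data": {"commands": [[0,0,0,0.025,0.04,0.0,45],[0,0,0,0.05,0.08,0.0,45],[0,0,0,0.075,0.12,0,45],[0,0,0,0.1,0.16,0,45],[0,0,0,0.125,0.2,0,45]]}}

```text
time: 2.5
tool_pos: [0.43, -0.1619, 0.2896]
ee_rot: [3.141, -0.001, 0.38]
wrist_force: [1.0, -0.4, 0.2]
width: 0.0421
finger_force: 0.0
```

Call:
{"op": "apply_moves", "data": {"commands": [[0,0,0,0.025,0.04,0.0,45],[0,0,0,0.05,0.08,0.0,45],[0,0,0,0.075,0.12,0,45],[0,0,-0.1,0.1,0.16,0,45],[0,0,-0.2,0.12,0.2,0,45]]}}

```text
time: 3.0
tool_pos: [0.5502, 0.0382, 0.2891]
ee_rot: [3.141, -0.0, 0.176]
wrist_force: [-0.2, -0.6, -0.5]
width: 0.0423
finger_force: 0.0
```

```bash
cat > look.py <<'E'
from h import *
import sys
o=get_obs(); print(o['time'],o['tool_pos'],o['ee_rot'],o['joint_positions'].round(2) if hasattr(o['joint_positions'],'round') else o['joint_positions'])
for c in ['wrist','top','scene']:
    s=cam(c,c+sys.argv[1]+'.png')
    for q in ['screw_wing','wing_end','lever_knob','lever_pivot']:
        for r in place_of(c,q)[:3]: 
            if r['score']>.3: print(c,q,round(r['score'],2),np.round(r['pixel']),atz(s,c,r['pixel'],H[q]).round(4))
E
python3 look.py 1
```

```text
3.0 [0.55023773 0.03823236 0.28909455] [ 3.14133461e+00 -1.08408449e-04  1.75960087e-01] [-0.03  0.1   1.13 -0.    1.92  1.36]
wrist screw_wing 0.84 [176.  83.] [0.6501 0.1683 0.168 ]
wrist screw_wing 0.75 [ 97. 213.] [0.4909 0.2509 0.168 ]
wrist wing_end 0.86 [ 97. 204.] [0.5026 0.2514 0.168 ]
wrist wing_end 0.8 [162.  89.] [0.642  0.1823 0.168 ]
wrist lever_knob 0.84 [153. 245.] [0.4449 0.1916 0.121 ]
wrist lever_knob 0.69 [257. 159.] [0.5781 0.0722 0.121 ]
wrist lever_pivot 0.9 [148. 208.] [0.4944 0.2021 0.121 ]
wrist lever_pivot 0.58 [260.  97.] [0.6504 0.0801 0.121 ]
top screw_wing 0.63 [246. 193.] [0.6389 0.1659 0.168 ]
top screw_wing 0.38 [186. 272.] [0.475  0.2818 0.168 ]
top wing_end 0.67 [238. 192.] [0.6413 0.1835 0.168 ]
top wing_end 0.53 [191. 267.] [0.484  0.2718 0.168 ]
top lever_knob 0.44 [226. 295.] [0.4316 0.2039 0.121 ]
top lever_pivot 0.84 [288. 197.] [0.6432 0.0794 0.121 ]
scene screw_wing 0.69 [264. 293.] [0.4681 0.2933 0.168 ]
scene screw_wing 0.45 [223. 198.] [0.6441 0.1653 0.168 ]
scene wing_end 0.7 [224. 201.] [0.638  0.1716 0.168 ]
scene wing_end 0.54 [259. 290.] [0.4771 0.2931 0.168 ]
scene lever_knob 0.74 [277. 194.] [0.5832 0.0648 0.121 ]
scene lever_knob 0.71 [307. 288.] [0.4233 0.2229 0.121 ]
scene lever_pivot 0.81 [284. 278.] [0.4671 0.228  0.121 ]
scene lever_pivot 0.74 [250. 188.] [0.6401 0.0821 0.121 ]
```

View pics/wrist1.png

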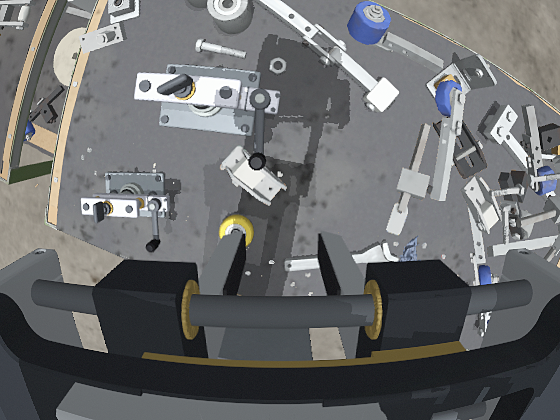

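Call:
{"op": "apply_moves", "data": {"commands": [[0,0,0,0.014,0.017,-0.03,45],[0,0,0,0.028,0.034,-0.06,45],[0,0,0,0.028,0.034,-0.1,45],[0,0,0,0.028,0.034,-0.135,45],[0,0,0,0.028,0.034,-0.135,45]]}}

```text
time: 4.25
tool_pos: [0.5732, 0.0703, 0.1473]
ee_rot: [-3.14, 0.013, 0.18]
wrist_force: [-0.4, 0.5, -0.5]
width: 0.0422
finger_force: 0.0
```

```bash
python3 look.py 2 | grep -v scene
```

```text
4.25 [0.57315771 0.07030317 0.14734446] [-3.13967702  0.01317205  0.18005285] [ 0.02  0.17  1.33 -0.    1.66  1.41]
wrist screw_wing 0.79 [ 60. 270.] [0.512  0.2361 0.168 ]
wrist screw_wing 0.63 [143.  96.] [0.6479 0.1709 0.168 ]
wrist wing_end 0.86 [125. 109.] [0.6391 0.1821 0.168 ]
wrist wing_end 0.58 [ 53. 263.] [0.5164 0.2423 0.168 ]
wrist lever_pivot 0.71 [126. 265.] [0.506  0.1967 0.121 ]
wrist lever_pivot 0.58 [286. 113.] [0.6516 0.0811 0.121 ]
top screw_wing 0.49 [248. 194.] [0.6375 0.1623 0.168 ]
top wing_end 0.48 [238. 193.] [0.6383 0.1838 0.168 ]
top wing_end 0.45 [191. 265.] [0.4882 0.2726 0.168 ]
top lever_knob 0.59 [225. 295.] [0.4306 0.2055 0.121 ]
top lever_knob 0.56 [290. 228.] [0.5749 0.0736 0.121 ]
top lever_pivot 0.9 [222. 268.] [0.4866 0.2135 0.121 ]
```

View pics/wrist2.png

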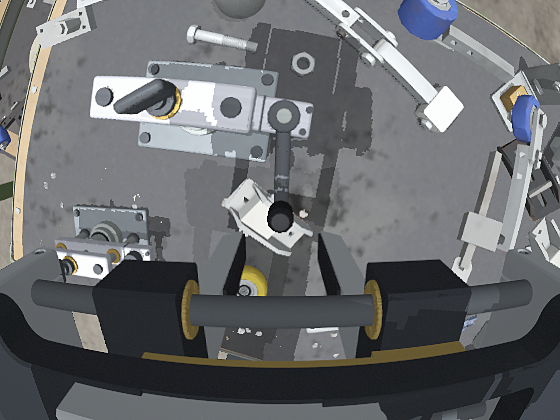

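The knob is at about (280,215), centred between the fingers, with the wing at (147,97) and the pivot at (286,113).

Run:
```python
from h import *
s=cam('wrist')
for p,z in [((280,212),.137),((280,219),.121),((283,113),.111)]: print(atz(s,'wrist',p,z).round(4))
o=get_obs();print(o['tool_pos'])
for q in ['fixture','screw_wing']:
  for m in masks_of('wrist',q)[:2]:
    ys,xs=np.nonzero(m['mask']);print(q,m['score'],m['extent'],cv2.minAreaRect(np.c_[xs,ys].astype(np.float32)))
# bridge top edge corners (viewed): yaw
a=atz(s,'wrist',(92,75),.134)-atz(s,'wrist',(252,94),.134);print(a,np.arctan2(-a[0],a[1]))
```

```text
[0.5847 0.0723 0.137 ]
[0.575  0.0706 0.121 ]
[0.657 0.083 0.111]
[0.57727173 0.07031171 0.15426061]
fixture 0.78 [56.6, 208.1, 156.3, 283.1] ((104.70573425292969, 242.52760314941406), (71.74787902832031, 98.56778717041016), 84.64418029785156)
fixture 0.73 [94.5, 68.1, 311.3, 237.1] ((217.17007446289062, 120.10308074951172), (238.78372192382812, 131.98342895507812), 31.917009353637695)
screw_wing 0.85 [118.9, 89.0, 181.7, 122.1] ((148.0, 104.5), (35.0, 60.0), 90.0)
screw_wing 0.57 [61.5, 260.3, 78.0, 282.4] ((69.1346206665039, 270.6731262207031), (21.768888473510742, 15.689289093017578), 78.69007110595703)
[0.00226082 0.13348995 0.        ] -0.01693460726178964
```

Call:
{"op": "apply_moves", "data": {"commands": [[0,0,0,0.002,0,-0.015,45],[0,0,0,0.002,0,-0.03,45],[0,0,0,0.002,0,-0.046,45],[0,0,0,0.002,0,-0.046,45],[0,0,0,0.002,0,-0.046,0]]}}

```text
time: 5.65
tool_pos: [0.5785, 0.0703, 0.1069]
ee_rot: [-3.141, 0.003, 0.18]
wrist_force: [-0.1, 0.5, 0.5]
width: 0.0372
finger_force: 0.0
```

Call:
{"op": "apply_moves", "data": {"commands": [[0,0,0,0,0,0,0],[0,0,0,0,0,0,0],[0,0,0,0,0,0,0],[0,0,0,0,0,0,0],[0,0,0,0,0,0,0]]}}

```text
time: 6.15
tool_pos: [0.5794, 0.0703, 0.1087]
ee_rot: [3.141, -0.001, 0.18]
wrist_force: [0.2, 0.3, -0.4]
width: 0.0008
finger_force: 0.0
```

Run:
```python
from h import *
o=get_obs();print(o)
p=np.array(o['tool_pos'][:2]); c=np.array([.654,.082])
d=p-c; print(np.linalg.norm(d))
for a in np.arange(0,1.61,.13):
    R=np.array([[np.cos(a),-np.sin(a)],[np.sin(a),np.cos(a)]]); print(round(a,2),(R@d-d).round(4))
```

```text
{'time': 6.15, 'joint_positions': array([ 2.37194325e-02,  1.81089752e-01,  1.38904882e+00, -1.07002940e-04,
        1.57087584e+00,  1.41476634e+00]), 'qvel': array([-0.00023871,  0.00270852,  0.00533112,  0.00074718, -0.00123473,
        0.00090271]), 'joint_torque': array([-5.71229484e-04, -3.76535010e+01, -2.99138832e+01,  2.68350489e-02,
       -7.40205660e-02,  2.43785335e-04]), 'tool_pos': array([0.57944968, 0.07032149, 0.10865179]), 'ee_rot': array([ 3.14139709e+00, -5.54593314e-04,  1.79749432e-01]), 'wrist_force': array([ 0.15709063,  0.30901495, -0.40207803]), 'wrist_torque': array([ 0.09551296, -0.01122644, -0.00577905]), 'finger_force': 0.0, 'width': 0.0007590906489559361}
0.07545951311964273
0.0 [0. 0.]
0.13 [ 0.0021 -0.0096]
0.26 [ 0.0055 -0.0188]
0.39 [ 0.01   -0.0275]
0.52 [ 0.0157 -0.0355]
0.65 [ 0.0223 -0.0427]
0.78 [ 0.0298 -0.0491]
0.91 [ 0.038  -0.0543]
1.04 [ 0.0469 -0.0585]
1.17 [ 0.0562 -0.0615]
1.3 [ 0.0659 -0.0633]
1.43 [ 0.0757 -0.0638]
1.56 [ 0.0854 -0.063 ]
```

Nothing is between the fingers; they shut on air. I'll look again.

Run:
```python
from h import *
S={}
for n in ['wrist','scene','top']:
    s=S[n]=cam(n,n+'3.png')
    for q in ['lever_knob','lever_pivot']:
        for r in place_of(n,q): print(n,q,round(r['score'],2),r['pixel'],atz(s,n,r['pixel'],.121).round(4))
    # projected TCP
    t=np.array(get_obs()['tool_pos'])
    if n!='wrist':
        f=210/np.tan(np.radians(s['vertical_fov'])/2);K=np.array([[f,0,s['cx']],[0,f,s['cy']],[0,0,1]])
        print('tcp',cv2.projectPoints(t[None],np.array(s['rvec'],float),np.array(s['tvec'],float),K,None)[0].ravel())
a=cv2.imread('pics/wrist3.png'); b=cv2.imread('pics/scene3.png')[130:280,180:340]
cv2.imwrite('pics/c3.png',np.hstack([cv2.resize(a[60:360,130:430],(400,400)),cv2.resize(b,(400,400),interpolation=2)]))
```

```text
wrist lever_knob 0.88 [118.6, 342.6] [0.4573 0.1876 0.121 ]
wrist lever_knob 0.82 [277.1, 240.6] [0.575 0.072 0.121]
wrist lever_knob 0.75 [196.0, 114.2] [0.6471 0.1365 0.121 ]
wrist lever_pivot 0.83 [283.9, 119.9] [0.6521 0.0815 0.121 ]
wrist lever_pivot 0.81 [107.0, 291.8] [0.5065 0.1951 0.121 ]
wrist lever_pivot 0.52 [119.0, 101.2] [0.6498 0.1926 0.121 ]
scene lever_knob 0.89 [278.1, 195.8] [0.5791 0.0678 0.121 ]
scene lever_knob 0.75 [308.6, 286.1] [0.4227 0.2192 0.121 ]
scene lever_pivot 0.94 [246.1, 186.9] [0.6495 0.0829 0.121 ]
scene lever_pivot 0.55 [281.9, 276.9] [0.4718 0.2286 0.121 ]
tcp [277.3010453  200.53923042]
top lever_knob 0.6 [226.8, 294.8] [0.4319 0.2022 0.121 ]
top lever_pivot 0.82 [223.3, 267.3] [0.4888 0.2116 0.121 ]
tcp [291.1143855  227.13141686]
```

View pics/c3.png

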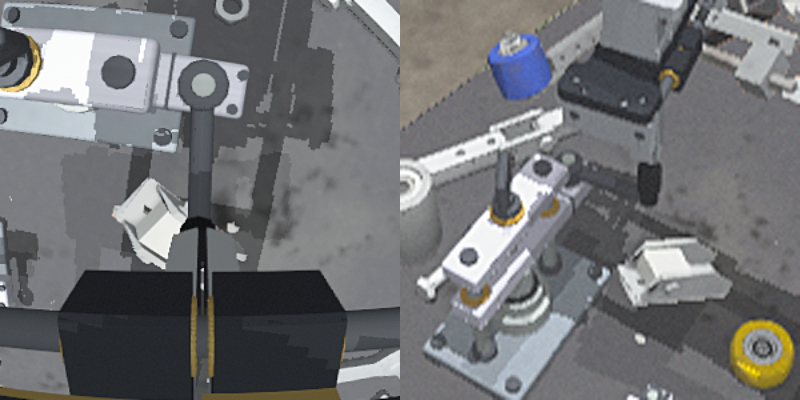

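Run:
```python
from h import *
s=cam('scene');w=cam('wrist');t=cam('top')
for n,c in (('scene',s),('wrist',w),('top',t)): print(n,ray(c,n,(c['cx'],c['cy'])))
# TCP in wrist px
R=cv2.Rodrigues(np.array(w['rvec'],float))[0];f=210/np.tan(np.radians(w['vertical_fov'])/2)
for d in (0,.0188):
    p=R@(np.array(get_obs()['tool_pos'])+[0,0,d])+np.array(w['tvec']).ravel();r=np.hypot(*p[:2]);th=np.arctan2(r,p[2])
    print('tcp px',w['cx']+f*th*p[0]/r,w['cy']+f*th*p[1]/r)
m=masks_of('scene','lever_knob');print([(x['score'],x['extent']) for x in m])
m=masks_of('wrist','lever_knob');print([(x['score'],x['extent']) for x in m])
def tri(L):
    A=np.zeros((3,3));b=np.zeros(3)
    for o,v in L:
        v=v/np.linalg.norm(v);M=np.eye(3)-np.outer(v,v);A+=M;b+=M@o
    return np.linalg.solve(A,b)
print('knob',tri([ray(s,'scene',(278.1,195.8)),ray(t,'top',(290,227.5))]))
print('knob sw',tri([ray(s,'scene',(278.1,195.8)),ray(w,'wrist',(277.1,240.6))]))
print('pivot',tri([ray(s,'scene',(246.1,186.9)),ray(w,'wrist',(283.9,119.9))]))
print('wing',tri([ray(s,'scene',(221,198)),ray(t,'top',(245,192.5))]))
i=cv2.imread('pics/scene3.png')[150:230,240:320];j=cv2.imread('pics/wrist3.png')[190:290,230:330]
cv2.imwrite('pics/c4.png',np.hstack([cv2.resize(i,(400,400),interpolation=2),cv2.resize(j,(400,400),interpolation=2)]))
```

```text
scene (array([0.28754532, 0.56161265, 0.76162781]), array([ 0.33740672, -0.55979685, -0.75682508]))
wrist (array([0.64541451, 0.08211529, 0.3222695 ]), array([-0.2275626 , -0.04205947, -0.9728547 ]))
top (array([0.39921592, 0.11548111, 1.26229451]), array([ 1.72020787e-01,  5.44966272e-05, -9.85093318e-01]))
tcp px 280.7851499323102 228.99769704892387
tcp px 280.7651542210478 237.87033946624115
[(0.62, [276.4, 275.7, 312.6, 295.0]), (0.59, [241.9, 188.1, 283.0, 210.0])]
[(0.59, [267.0, 104.6, 300.0, 234.5])]
knob [0.57550195 0.07354893 0.12849418]
knob sw [0.57672995 0.07215505 0.12643831]
pivot [0.65156956 0.08117349 0.11821814]
wing [0.64148211 0.16990792 0.17233193]
```

View pics/c4.png

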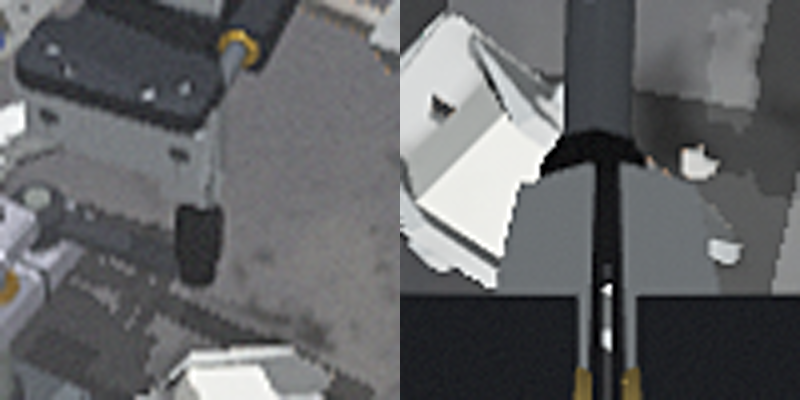

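The images don't match a closed grip: the fingertips appear to end at the knob's top. A small sideways move in the swing direction will clear the view and show whether there is contact.

Call:
{"op": "apply_moves", "data": {"commands": [[0,0,0,0,-0.006,0,0],[0,0,0,0,-0.012,0,0],[0,0,0,0,-0.018,0,0],[0,0,0,0,-0.024,0,0],[0,0,0,0,-0.024,0,0]]}}

```text
time: 7.35
tool_pos: [0.5793, 0.0452, 0.1083]
ee_rot: [3.141, 0.0, 0.178]
wrist_force: [-0.5, -0.4, 0.5]
width: 0.0005
finger_force: 0.0
```

Run:
```python
from h import *
print(get_obs()['wrist_force'],get_obs()['tool_pos'],get_obs()['width'])
for n in ['wrist','scene']:
    s=cam(n,n+'5.png')
    for q in ['lever_knob','lever_pivot']:
        for r in place_of(n,q): print(n,q,round(r['score'],2),r['pixel'],atz(s,n,r['pixel'],.121).round(4))
i=cv2.imread('pics/scene5.png')[140:240,220:320];j=cv2.imread('pics/wrist5.png')[160:310,200:350]
cv2.imwrite('pics/c5.png',np.hstack([cv2.resize(i,(400,400),interpolation=2),cv2.resize(j,(400,400),interpolation=2)]))
```

```text
[-0.53849716 -0.38198564  0.53200149] [0.57933402 0.04523391 0.10833014] 0.000542009425146025
wrist lever_knob 0.88 [240.2, 231.4] [0.5769 0.0717 0.121 ]
wrist lever_knob 0.85 [94.5, 336.8] [0.4554 0.1868 0.121 ]
wrist lever_pivot 0.89 [240.9, 115.7] [0.6502 0.0828 0.121 ]
wrist lever_pivot 0.69 [85.0, 283.6] [0.5083 0.1909 0.121 ]
scene lever_knob 0.57 [308.1, 289.5] [0.4202 0.2255 0.121 ]
scene lever_knob 0.55 [279.2, 196.1] [0.5768 0.0673 0.121 ]
scene lever_pivot 0.68 [247.0, 187.4] [0.6471 0.0831 0.121 ]
scene lever_pivot 0.62 [282.0, 275.3] [0.4733 0.2257 0.121 ]
```

View pics/c5.png

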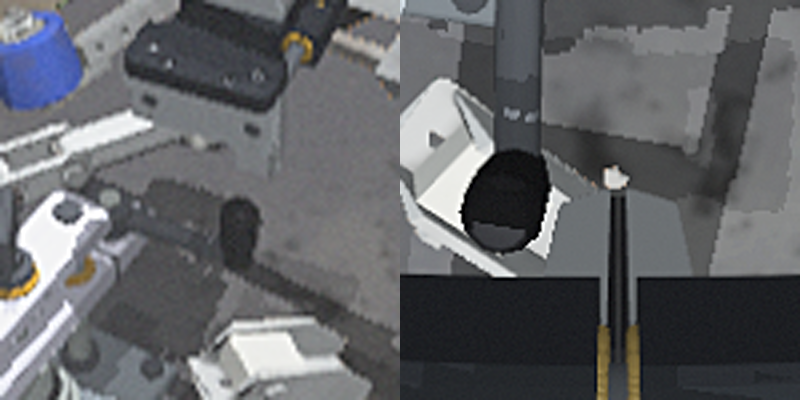

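Run:
```python
from h import *
s=cam('scene');w=cam('wrist');t=cam('top','top5.png')
def tri(L):
    A=np.zeros((3,3));b=np.zeros(3)
    for o,v in L:
        v=v/np.linalg.norm(v);M=np.eye(3)-np.outer(v,v);A+=M;b+=M@o
    x=np.linalg.solve(A,b);return x.round(4),[np.linalg.norm(np.cross(v/np.linalg.norm(v),x-o)).round(4) for o,v in L]
print('tip',tri([ray(s,'scene',(286,182.5)),ray(w,'wrist',(280.6,231))]))
print('knob',tri([ray(s,'scene',(279.5,197)),ray(w,'wrist',(240.2,231.4))]))
tp=np.array(get_obs()['tool_pos'])
for dz in (0,.02,.04):
  f=210/np.tan(np.radians(s['vertical_fov'])/2);K=np.array([[f,0,s['cx']],[0,f,s['cy']],[0,0,1]])
  print(cv2.projectPoints((tp+[0,0,dz])[None],np.array(s['rvec'],float),np.array(s['tvec'],float),K,None)[0].ravel())
print(f)
```

```text
tip (array([0.5817, 0.0437, 0.1354]), [np.float64(0.0061), np.float64(0.0061)])
knob (array([0.5756, 0.0716, 0.1222]), [np.float64(0.002), np.float64(0.002)])
[283.18235081 193.46362535]
[283.44685603 187.0649604 ]
[283.72077129 180.43865631]
412.888804787018
```

Call:
{"op": "apply_moves", "data": {"commands": [[0,0,0,0,0,0.03,0],[0,0,0,0,0,0.06,45],[0,0,0,-0.001,0.013,0.06,45],[0,0,0,-0.002,0.026,0.06,45],[0,0,0,-0.002,0.026,0.06,45]]}}

```text
time: 8.3
tool_pos: [0.5763, 0.0743, 0.1667]
ee_rot: [-3.141, 0.002, 0.182]
wrist_force: [0.5, -0.1, -0.1]
width: 0.0289
finger_force: 0.0
```

Call:
{"op": "apply_moves", "data": {"commands": [[0,0,0,0,0,-0.015,45],[0,0,0,0,0,-0.035,45],[0,0,0,0,0,-0.055,45],[0,0,0,0,0,-0.07,45],[0,0,0,0,0,-0.085,45]]}}

```text
time: 8.8
tool_pos: [0.5762, 0.0721, 0.0806]
ee_rot: [-3.141, 0.003, 0.18]
wrist_force: [-0.1, 0.2, 0.3]
width: 0.0416
finger_force: 0.0
```

Call:
{"op": "apply_moves", "data": {"commands": [[0,0,0,0,0,0,30],[0,0,0,0,0,0,0],[0,0,0,0,0,0,0],[0,0,0,0,0,0,0],[0,0,0,0,0,0,0]]}}

```text
time: 9.3
tool_pos: [0.5782, 0.0723, 0.0846]
ee_rot: [3.141, -0.003, 0.18]
wrist_force: [0.2, -0.2, 1.0]
width: 0.0195
finger_force: 30.0
```

Gripped: 19.5 mm wide, the knob's diameter. The real tips sit about 27 mm above the reported TCP, and I'll carry that into the wing grasp. Next comes the swing along the arc.

Run:
```python
import numpy as np
d=np.array([.5782-.6515,.0723-.082]);print(np.linalg.norm(d))
P=lambda a:np.array([[np.cos(a),-np.sin(a)],[np.sin(a),np.cos(a)]])@d
for k in range(3):
    for i in range(1,6): a=.1*i+.5*k; print(round(.1*i,2),(P(a)-P(.5*k)).round(4))
```

```text
0.07393902893600908
0.1 [ 0.0013 -0.0073]
0.2 [ 0.0034 -0.0144]
0.3 [ 0.0061 -0.0212]
0.4 [ 0.0096 -0.0278]
0.5 [ 0.0136 -0.034 ]
0.1 [ 0.0047 -0.0057]
0.2 [ 0.0099 -0.011 ]
0.3 [ 0.0156 -0.0157]
0.4 [ 0.0217 -0.0198]
0.5 [ 0.0282 -0.0233]
0.1 [ 0.0068 -0.0028]
0.2 [ 0.0139 -0.0049]
0.3 [ 0.0212 -0.0063]
0.4 [ 0.0285 -0.007 ]
0.5 [ 0.0359 -0.0069]
```

Call:
{"op": "apply_moves", "data": {"commands": [[0,0,0.1,0.0013,-0.0073,0,0],[0,0,0.2,0.0034,-0.0144,0,0],[0,0,0.3,0.006,-0.0212,0,0],[0,0,0.4,0.0096,-0.0278,0,0],[0,0,0.5,0.0136,-0.034,0,0]]}}

```text
time: 9.8
tool_pos: [0.5919, 0.0392, 0.0846]
ee_rot: [3.141, -0.003, 0.684]
wrist_force: [0.4, 2.2, 1.4]
width: 0.0193
finger_force: 30.0
```

Call:
{"op": "apply_moves", "data": {"commands": [[0,0,0.1,0.0047,-0.0057,0,0],[0,0,0.2,0.0099,-0.011,0,0],[0,0,0.3,0.0156,-0.0157,0,0],[0,0,0.4,0.0217,-0.0198,0,0],[0,0,0.5,0.0282,-0.0233,0,0]]}}

```text
time: 10.3
tool_pos: [0.6199, 0.0168, 0.0846]
ee_rot: [3.141, -0.004, 1.185]
wrist_force: [-0.3, 4.9, 1.3]
width: 0.0187
finger_force: 30.0
```

Call:
{"op": "apply_moves", "data": {"commands": [[0,0,0.1,0.0068,-0.0028,0,0],[0,0,0.2,0.0139,-0.0049,0,0],[0,0,0.3,0.0212,-0.0063,0,0],[0,0,0.4,0.0285,-0.007,0,0],[0,0,0.4,0.0285,-0.007,0,0]]}}

```text
time: 10.8
tool_pos: [0.6464, 0.0105, 0.0845]
ee_rot: [-3.139, -0.004, 1.582]
wrist_force: [-3.6, 4.7, 4.6]
width: 0.019
finger_force: 30.0
```

Call:
{"op": "apply_moves", "data": {"commands": [[0,0,0.03,0.003,0.001,0,0],[0,0,0.05,0.006,0.001,0,0],[0,0,0.05,0.008,0.001,0,0],[0,0,0.05,0.008,0.001,0,0],[0,0,0.05,0.008,0.001,0,0]]}}

```text
time: 11.3
tool_pos: [0.6463, 0.0108, 0.084]
ee_rot: [-3.122, -0.004, 1.63]
wrist_force: [-22.0, 2.9, 11.3]
width: 0.0191
finger_force: 30.1
```

The stop is reached: x is unchanged with a 22 N push. Now I'll release and lift.

Call:
{"op": "apply_moves", "data": {"commands": [[0,0,0,-0.008,0,0,0],[0,0,0,-0.008,0,0,40],[0,0,0,-0.008,0,0,40],[0,0,0,-0.008,0,0,40],[0,0,0,-0.008,0,0.04,40]]}}

```text
time: 11.8
tool_pos: [0.6435, 0.0089, 0.1158]
ee_rot: [-3.127, -0.002, 1.629]
wrist_force: [-0.5, -0.2, 0.2]
width: 0.0374
finger_force: 0.0
```

Call:
{"op": "apply_moves", "data": {"commands": [[0,0,0.0,0,0,0.045,40],[0,0,0.1,0,0,0.09,40],[0,0,0.2,0,0.03,0.12,40],[0,0,0.3,0,0.06,0.12,40],[0,0,0.3,0,0.06,0.12,40]]}}

```text
time: 12.3
tool_pos: [0.6486, 0.0721, 0.2452]
ee_rot: [3.138, 0.0, 1.935]
wrist_force: [0.1, -1.6, 0.3]
width: 0.0377
finger_force: 0.0
```

```bash
python3 look.py 6
python3 - <<'E'
from h import *
s=cam('wrist')
for n in ['wrist','top']:
  for m in masks_of(n,'screw_wing')[:2]:
    ys,xs=np.nonzero(m['mask']); pts=np.array([atz(cam(n) if 0 else s,'wrist',(x,y),.178)[:2] for x,y in zip(xs,ys)]) if n=='wrist' else None
    if pts is not None: r=cv2.minAreaRect((pts*1000).astype(np.float32)); print(m['score'],m['extent'],r)
E
python3 -c "
import cv2;i=cv2.imread('pics/wrist6.png');cv2.imwrite('pics/w6.png',i)"
```

```text
12.3 [0.64857692 0.07211987 0.24515571] [3.13751733e+00 9.16520287e-05 1.93464105e+00] [ 0.02  0.32  0.95  0.    1.87 -0.34]
wrist screw_wing 0.64 [319. 104.] [0.6485 0.1684 0.168 ]
wrist wing_end 0.91 [317.  84.] [0.6408 0.1844 0.168 ]
wrist wing_end 0.42 [117. 224.] [ 0.5005 -0.0072  0.168 ]
wrist lever_knob 0.76 [257. 244.] [0.6446 0.0095 0.121 ]
wrist lever_knob 0.75 [151.  26.] [0.4488 0.1987 0.121 ]
wrist lever_pivot 0.61 [285. 181.] [0.6486 0.0852 0.121 ]
top screw_wing 0.65 [245. 194.] [0.6376 0.1685 0.168 ]
top screw_wing 0.56 [188. 271.] [0.4752 0.2788 0.168 ]
top wing_end 0.6 [192. 263.] [0.4915 0.2705 0.168 ]
top wing_end 0.48 [238. 194.] [0.6362 0.1823 0.168 ]
top lever_knob 0.48 [356. 302.] [ 0.4232 -0.0666  0.121 ]
top lever_knob 0.44 [225. 297.] [0.4281 0.2067 0.121 ]
top lever_pivot 0.82 [285. 196.] [0.645  0.0851 0.121 ]
top lever_pivot 0.77 [220. 271.] [0.4817 0.2177 0.121 ]
scene screw_wing 0.74 [265. 297.] [0.4619 0.2986 0.168 ]
scene screw_wing 0.46 [222. 198.] [0.6457 0.1678 0.168 ]
scene wing_end 0.58 [260. 292.] [0.4738 0.2963 0.168 ]
scene wing_end 0.55 [221. 203.] [0.6387 0.1775 0.168 ]
scene lever_knob 0.89 [267. 166.] [0.6466 0.0041 0.121 ]
scene lever_knob 0.55 [308. 288.] [0.4217 0.2225 0.121 ]
scene lever_pivot 0.83 [249. 189.] [0.6418 0.0841 0.121 ]
scene lever_pivot 0.78 [281. 278.] [0.4724 0.2313 0.121 ]
0.79 [306.4, 78.9, 331.6, 119.2] ((644.819091796875, 167.70994567871094), (21.484111785888672, 34.88926696777344), 20.764612197875977)
```

View pics/w6.png

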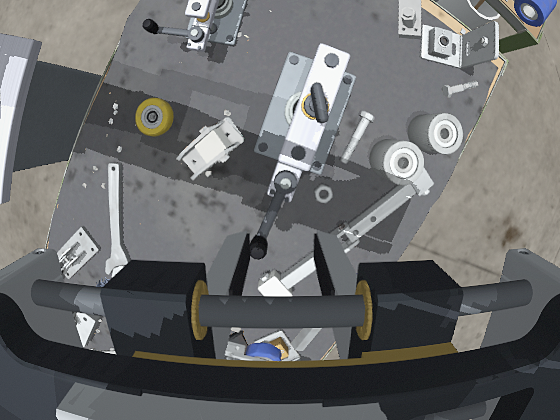

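The lever is fully over, with the knob at (258,247). The wing is at (319,104), oriented at about 1.95 rad, which nearly matches the tool's yaw.

Call:
{"op": "apply_moves", "data": {"commands": [[0,0,0.03,0,0.03,0,50],[0,0,0.03,0,0.06,0,50],[0,0,0.03,-0.001,0.096,-0.02,50],[0,0,0.03,-0.001,0.096,-0.05,50],[0,0,0.03,-0.001,0.096,-0.065,50]]}}

```text
time: 13.7
tool_pos: [0.6453, 0.166, 0.1752]
ee_rot: [-3.138, -0.001, 1.962]
wrist_force: [-0.6, -0.3, -1.2]
width: 0.047
finger_force: 0.0
```

```bash
python3 look.py 7|grep -v top
python3 - <<'E'
from h import *
s=cam('wrist');print(get_obs()['tool_pos'],get_obs()['ee_rot'])
for m in masks_of('wrist','screw_wing')[:2]:
    ys,xs=np.nonzero(m['mask']); print(m['score'],m['extent'])
    pts=np.array([atz(s,'wrist',(x,y),.178)[:2] for x,y in zip(xs,ys)]); print(cv2.minAreaRect((pts*1000).astype(np.float32)))
i=cv2.imread('pics/scene7.png')[120:240,170:290];j=cv2.imread('pics/wrist7.png')[140:300,200:360]
cv2.imwrite('pics/c7.png',np.hstack([cv2.resize(i,(400,400),interpolation=2),cv2.resize(j,(400,400),interpolation=2)]))
E
```

```text
13.7 [0.64532069 0.16604161 0.17522422] [-3.13773003e+00 -6.20996291e-04  1.96176503e+00] [ 0.17  0.35  1.04 -0.    1.75 -0.22]
wrist screw_wing 0.96 [286. 222.] [0.648  0.1689 0.168 ]
wrist screw_wing 0.57 [149.  26.] [0.5008 0.2661 0.168 ]
wrist wing_end 0.67 [282. 197.] [0.6382 0.1849 0.168 ]
wrist wing_end 0.66 [163.  27.] [0.5122 0.2682 0.168 ]
wrist lever_knob 0.82 [223. 348.] [0.6462 0.0058 0.121 ]
wrist lever_knob 0.66 [96. 93.] [0.4476 0.2018 0.121 ]
wrist lever_pivot 0.66 [146.  98.] [0.4997 0.2126 0.121 ]
wrist lever_pivot 0.6 [254. 290.] [0.6516 0.0845 0.121 ]
scene screw_wing 0.56 [222. 197.] [0.6479 0.165  0.168 ]
scene wing_end 0.71 [259. 291.] [0.4756 0.2947 0.168 ]
scene wing_end 0.64 [221. 203.] [0.6405 0.1777 0.168 ]
scene lever_knob 0.92 [267. 164.] [ 6.502e-01 -4.000e-04  1.210e-01]
scene lever_knob 0.62 [308. 289.] [0.4199 0.2246 0.121 ]
scene lever_pivot 0.96 [281. 274.] [0.4758 0.2241 0.121 ]
scene lever_pivot 0.89 [247. 186.] [0.6499 0.0794 0.121 ]
scene lever_pivot 0.43 [226. 250.] [0.5901 0.2361 0.121 ]
[0.64661886 0.16500538 0.17837861] [3.14141549e+00 5.29546818e-05 1.95974528e+00]
0.79 [271.2, 192.6, 297.9, 248.0]
((646.0025634765625, 170.3221893310547), (20.05843734741211, 37.64891815185547), 13.599750518798828)
0.73 [131.8, 17.6, 168.8, 37.6]
((506.6589050292969, 266.0666198730469), (12.842058181762695, 28.13941192626953), 68.71497344970703)
```

View pics/c7.png

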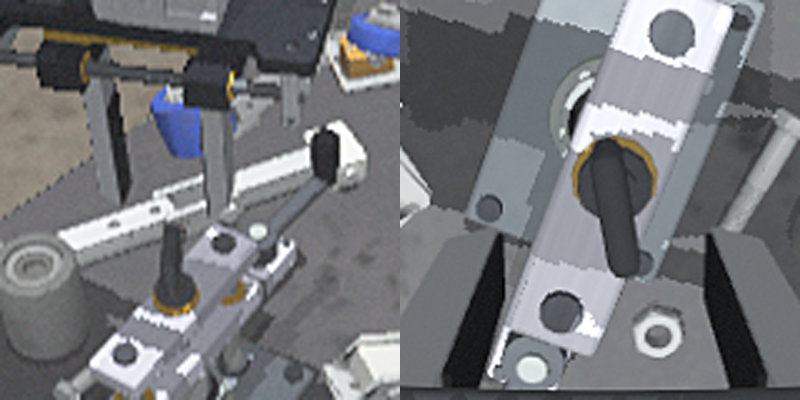

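Call:
{"op": "apply_moves", "data": {"commands": [[0,0,0.1,0.001,0.004,0,50],[0,0,0.1,0.001,0.004,-0.015,50],[0,0,0.1,0.001,0.004,-0.03,50],[0,0,0.1,0.001,0.004,-0.04,50],[0,0,0.1,0.001,0.004,-0.044,50]]}}

```text
time: 15.05
tool_pos: [0.6461, 0.1687, 0.131]
ee_rot: [-3.137, -0.001, 2.059]
wrist_force: [0.2, -0.1, -0.4]
width: 0.047
finger_force: 0.0
```

Call:
{"op": "apply_moves", "data": {"commands": [[0,0,0,0,0,-0.004,50],[0,0,0,0,0,-0.008,50],[0,0,0,0,0,-0.008,30],[0,0,0,0,0,-0.008,0],[0,0,0,0,0,-0.008,0]]}}

```text
time: 15.55
tool_pos: [0.6479, 0.1691, 0.127]
ee_rot: [3.14, 0.0, 2.06]
wrist_force: [-0.9, 0.6, 0.3]
width: 0.0265
finger_force: 0.0
```

Call:
{"op": "apply_moves", "data": {"commands": [[0,0,0,0,0,0,0],[0,0,0,0,0,0,0],[0,0,0,0,0,0,0],[0,0,0,0,0,0,0],[0,0,0,0,0,0,0]]}}

```text
time: 16.05
tool_pos: [0.6475, 0.1689, 0.1267]
ee_rot: [3.142, 0.0, 2.06]
wrist_force: [-0.6, 0.2, 1.2]
width: 0.0088
finger_force: 29.9
```

Run:
```python
from h import *
o=get_obs();print(o['wrist_torque'],o['wrist_force'],o['tool_pos'],o['ee_rot'],o['width'])
for n in ['scene','wrist']: cam(n,n+'8.png')
i=cv2.imread('pics/scene8.png')[120:240,170:290];j=cv2.imread('pics/wrist8.png')[140:300,200:360]
cv2.imwrite('pics/c8.png',np.hstack([cv2.resize(i,(400,400),interpolation=2),cv2.resize(j,(400,400),interpolation=2)]))
```

```text
[-0.14357012  0.07428256  0.06291868] [-0.55581415  0.16038961  1.22613974] [0.64754706 0.16891592 0.12665411] [3.14150137e+00 2.12311957e-04 2.05974771e+00] 0.008843432690303077
```

Wing gripped at 8.8 mm with low forces. Now turning it in.

Call:
{"op": "apply_moves", "data": {"commands": [[0,0,-0.1,0,0,0,0],[0,0,-0.2,0,0,0,0],[0,0,-0.3,0,0,0,0],[0,0,-0.4,0,0,0,0],[0,0,-0.5,0,0,0,0]]}}

```text
time: 16.65
tool_pos: [0.6472, 0.1688, 0.1266]
ee_rot: [-3.141, 0.0, 1.556]
wrist_force: [-2.1, -0.5, 1.7]
width: 0.0086
finger_force: 29.9
```

Call:
{"op": "apply_moves", "data": {"commands": [[0,0,-0.1,0,0,0,0],[0,0,-0.2,0,0,0,0],[0,0,-0.3,0,0,0,0],[0,0,-0.4,0,0,0,0],[0,0,-0.5,0,0,0,0]]}}

```text
time: 17.15
tool_pos: [0.6468, 0.1689, 0.1266]
ee_rot: [-3.141, 0.001, 1.056]
wrist_force: [-4.1, -0.9, 2.1]
width: 0.0089
finger_force: 29.9
```

Call:
{"op": "apply_moves", "data": {"commands": [[0,0,-0.1,0,0,0,0],[0,0,-0.2,0,0,0,0],[0,0,-0.3,0,0,0,0],[0,0,-0.4,0,0,0,0],[0,0,-0.5,0,0,0,0]]}}

```text
time: 17.65
tool_pos: [0.6466, 0.1691, 0.1266]
ee_rot: [-3.141, 0.002, 0.556]
wrist_force: [-3.7, -1.4, 2.1]
width: 0.0087
finger_force: 29.9
```

Call:
{"op": "apply_moves", "data": {"commands": [[0,0,-0.1,0,0,0,0],[0,0,-0.2,0,0,0,0],[0,0,-0.3,0,0,0,0],[0,0,-0.35,0,0,0,0],[0,0,-0.4,0,0,0,0]]}}

```text
time: 18.15
tool_pos: [0.6465, 0.1694, 0.1266]
ee_rot: [-3.141, 0.002, 0.158]
wrist_force: [-4.4, -0.1, 3.3]
width: 0.0087
finger_force: 29.9
```

Run:
```python
from h import *
o=get_obs();print(o['wrist_torque'],o['wrist_force'],o['tool_pos'],o['ee_rot'],o['width'],o['finger_force'],o['joint_positions'])
```

```text
[0.075544   0.65655167 0.06980255] [-4.39656915 -0.06859     3.25359969] [0.64648687 0.16941458 0.12664275] [-3.14094935e+00  2.00838991e-03  1.58248074e-01] 0.008697042967243895 29.874311685562134 [1.71112105e-01 3.65250348e-01 1.12489015e+00 6.71380730e-04
 1.65345208e+00 1.58371576e+00]
```

Call:
{"op": "apply_moves", "data": {"commands": [[0,0,-0.04,0,0,0,0],[0,0,-0.08,0,0,0,0],[0,0,-0.12,0,0,0,0],[0,0,-0.16,0,0,0,0],[0,0,-0.16,0,0,0,0]]}}

```text
time: 18.65
tool_pos: [0.6465, 0.1695, 0.1266]
ee_rot: [-3.141, 0.002, 0.001]
wrist_force: [-4.2, 0.2, 4.0]
width: 0.0086
finger_force: 29.8
```

```bash
cat > st.py <<'E'
from h import *
o=get_obs();print(o['wrist_torque'].round(3),o['wrist_force'].round(1),o['ee_rot'].round(3),o['joint_positions'].round(3),o['width'])
E
python3 st.py
```

```text
[0.073 0.908 0.194] [-4.2  0.2  4. ] [-3.141e+00  2.000e-03  1.000e-03] [1.710e-01 3.650e-01 1.125e+00 1.000e-03 1.653e+00 1.741e+00] 0.008616963029261814
```

Call:
{"op": "apply_moves", "data": {"commands": [[0,0,-0.03,0,0,0,0],[0,0,-0.06,0,0,0,0],[0,0,-0.08,0,0,0,0],[0,0,-0.1,0,0,0,0],[0,0,-0.1,0,0,0,0]]}}

```text
time: 19.15
tool_pos: [0.6465, 0.1695, 0.1266]
ee_rot: [-3.142, 0.002, -0.099]
wrist_force: [-5.5, 0.4, 4.7]
width: 0.0101
finger_force: 32.1
```

```bash
python3 st.py
```

```text
[0.042 0.923 0.564] [-5.5  0.4  4.7] [-3.142e+00  2.000e-03 -9.900e-02] [1.710e-01 3.650e-01 1.125e+00 1.000e-03 1.653e+00 1.841e+00] 0.01008937250414562
```

Torque rises steeply from yaw ≈ 0.03 and the pads begin to twist on the wing, so it is seated. Backing off to yaw ≈ 1.60.

Call:
{"op": "apply_moves", "data": {"commands": [[0,0,0.1,0,0,0,0],[0,0,0.2,0,0,0,0],[0,0,0.3,0,0,0,0],[0,0,0.4,0,0,0,0],[0,0,0.5,0,0,0,0]]}}

```text
time: 19.65
tool_pos: [0.6466, 0.1693, 0.1266]
ee_rot: [-3.141, 0.002, 0.404]
wrist_force: [-4.9, -0.5, 4.1]
width: 0.0087
finger_force: 29.9
```

Call:
{"op": "apply_moves", "data": {"commands": [[0,0,0.1,0,0,0,0],[0,0,0.2,0,0,0,0],[0,0,0.3,0,0,0,0],[0,0,0.4,0,0,0,0],[0,0,0.5,0,0,0,0]]}}

```text
time: 20.15
tool_pos: [0.6468, 0.169, 0.1266]
ee_rot: [-3.141, 0.001, 0.903]
wrist_force: [-5.4, -0.2, 4.2]
width: 0.0089
finger_force: 29.9
```

Call:
{"op": "apply_moves", "data": {"commands": [[0,0,0.1,0,0,0,0],[0,0,0.2,0,0,0,0],[0,0,0.3,0,0,0,0],[0,0,0.4,0,0,0,0],[0,0,0.5,0,0,0,0]]}}

```text
time: 20.65
tool_pos: [0.6471, 0.1688, 0.1266]
ee_rot: [-3.141, 0.0, 1.403]
wrist_force: [-4.8, -0.6, 3.3]
width: 0.0088
finger_force: 29.9
```

Call:
{"op": "apply_moves", "data": {"commands": [[0,0,0.08,0,0,0,0],[0,0,0.15,0,0,0,0],[0,0,0.2,0,0,0,0],[0,0,0.2,0,0,0,0],[0,0,0.2,0,0,0,0]]}}

```text
time: 21.15
tool_pos: [0.6472, 0.1688, 0.1266]
ee_rot: [-3.141, 0.0, 1.598]
wrist_force: [-5.1, -2.1, 3.9]
width: 0.0089
finger_force: 29.9
```

Call:
{"op": "apply_moves", "data": {"commands": [[0,0,0,0,0,0,0],[0,0,0,0,0,0,0],[0,0,0,0,0,0,0],[0,0,0,0,0,0,0],[0,0,0,0,0,0,0]]}}

```text
time: 21.65
tool_pos: [0.6473, 0.1689, 0.1266]
ee_rot: [-3.141, 0.0, 1.599]
wrist_force: [-5.4, -0.7, 4.2]
width: 0.0091
finger_force: 29.9
```

```bash
python3 st.py; python3 look.py 9 | grep -E "^wrist|^scene.*knob|^top.*knob"
python3 - <<'E'
import cv2,numpy as np
i=cv2.imread('pics/top9.png')[150:270,180:340];j=cv2.imread('pics/wrist9.png')
cv2.imwrite('pics/c9.png',np.hstack([cv2.resize(i,(400,300),interpolation=2),cv2.resize(j,(400,300))]))
E
```

```text
[-0.224  0.917  0.016] [-5.4 -0.7  4.2] [-3.141  0.     1.599] [ 0.171  0.365  1.125 -0.     1.652  0.142] 0.009073706981418126
wrist screw_wing 0.88 [64. 83.] [0.5109 0.2687 0.168 ]
wrist screw_wing 0.79 [282. 249.] [0.6483 0.1693 0.168 ]
wrist wing_end 0.91 [284. 220.] [0.6487 0.1863 0.168 ]
wrist wing_end 0.86 [76. 82.] [0.5206 0.2676 0.168 ]
wrist lever_knob 0.7 [ 46. 171.] [0.4528 0.2073 0.121 ]
wrist lever_pivot 0.67 [283. 326.] [0.6512 0.0836 0.121 ]
wrist lever_pivot 0.6 [ 94. 159.] [0.5036 0.2157 0.121 ]
top lever_knob 0.65 [321. 196.] [0.6471 0.0069 0.121 ]
scene lever_knob 0.68 [268. 166.] [0.6445 0.0027 0.121 ]
```

View pics/c9.png

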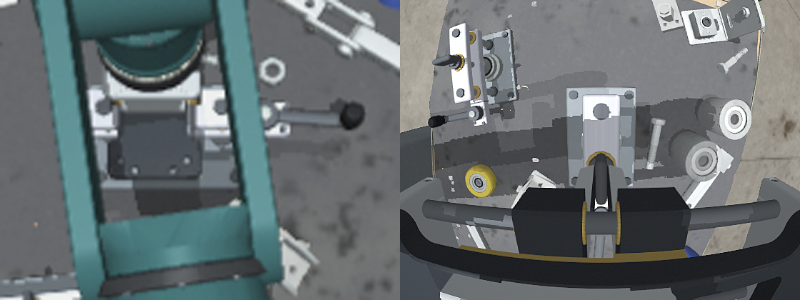

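The wing now lies along the bridge, a quarter turn from its seat, and is gripped at 30 N. The lever is still free with the knob at top (321,196), and the loose parts are where they were. Handing in.

```bash
python3 -c "
from bench import *
print(close_job())"
```

```text
the job is handed in; nothing more can be done
None
```

The job is handed in, though the hand-in returned no verdict: the lever is against its free stop, and the screw was turned in until it seated, then backed off about a quarter turn (roughly 1.57 rad, judged from the tool's yaw) and still gripped at about 30 N, with the loose parts untouched.

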